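# Put the shaker away in the roll-top counter garage

## Task

Roll the slatted cover of the wooden counter garage all the way back, stand the tall steel shaker upright on the worktop inside, where the spice jar and the salt shaker already stand, and roll the cover down again until its catch snaps shut. Work the cover gently, never force it. Leave the jar and the salt shaker, the short shaker and the wooden cup where they stand.

Things in the scene. Friction and masses are not known exactly. Their poses are not given: they have to be found in the camera images.
- garage: Fixed wooden roll-top counter garage, 338 mm deep, 355 wide, 219 high (240 with the lip up), no floor. Origin on the worktop at its middle; x to its back, y to its left; it opens to its -x. Inside: 320 mm wide, back panel at x = 120 mm. With the cover back it is open, also from above, up to x = -40 mm. A 47 mm thing 100 mm high clears the closing cover if its centre is behind x = -120 mm.
- axis (a point): Axis of the cover's circular track, along the garage's y, 50 mm above the worktop. Round it: slats' outside at radius 159 mm, the lead rail at the cover's bottom (65 mm high when shut) 164 mm, the two side cheeks and the fixed rear hood 169 mm. Wall cabinets hang from 0.68 m above the worktop, beyond 0.66 m ahead of the robot: keep a tall wrist under or before them.
- cover (a joint): Slatted tambour cover, rad: 0 = shut, 1.62 = fully back under the hood; starts at 0 to 0.4. Stiff: it stays wherever it is left; at the lip, rolling it takes 1 to 9 N. From about 0.1 down a spring roller catch at the lead rail's right end resists; pushing past it takes 6 to 10 N, and below 0.03 it snaps and holds the cover shut; pulling it free again takes 12 to 16 N.
- lip (a point): Middle of the outer edge of the cover's finger lip: a ledge 240 mm long (along the garage's y), 9 mm thick, standing out radially from radius 164 to 190 mm. At cover value q it points 5 degrees + q above level to the front: shut, its edge is 67 mm above the worktop; fully back, it stands up just in front of the hood, 21 mm proud of it, so that fingers fit behind it over the hood.
- tall_shaker: The taller of two plain steel seasoning shakers: a cylinder 47 mm in diameter, 100 mm high, about 0.12 kg. Origin at the centre of its underside, z up along its axis. It starts upright near the right edge of the worktop, in a row with the short shaker and the wooden cup, in any order.
- short_shaker: The shorter steel shaker, 47 mm diameter, 82 mm high; origin at the centre of its underside. Stays where it is.
- wood_cup: Pale wooden toothpick cup, 52 mm diameter, 53 mm high; origin at the centre of its underside. Stays where it is.
- spice_jar: Spice jar with black cap, 41 mm diameter, 105 mm high, standing inside the garage, left or right; origin at the centre of its underside. Stays where it is.
- salt_mill: Glass salt shaker with a domed steel top, 44 mm diameter, 90 mm high, standing inside the garage near the back panel; origin at the centre of its underside. Stays where it is.

How it is judged:
On the way, in this order (a step that is already met when the one before it is completed fails the run):
1. the cover is rolled back (at least 1.5 of its 1.62 rad) while the tall shaker is still outside (value of joint cover above 1.5 rad), for 0.2 s.
2. the tall shaker stands released and upright on the worktop inside the garage, the cover still back (x of tall_shaker in the frame of garage between -0.135 and 0.1 m and y of tall_shaker in the frame of garage between -0.14 and 0.14 m and height (world z) of tall_shaker between -0.008 and 0.008 m and angle between tall_shaker's own z axis and vertical below 0.1 rad and contact force between tall_shaker and the fingers below 0.1 N and linear speed of tall_shaker below 0.02 m/s and value of joint cover above 1.2 rad), for 0.2 s.
At the end, for the whole second after the job is handed in: The cover is shut and caught (below 0.03 rad) and the tall shaker stands upright (within 0.1 rad), released and at rest on the worktop inside the garage (centre between x = -135 and 100 mm and within 140 mm either side of the middle, in the garage's frame) (value of joint cover below 0.03 rad and x of tall_shaker in the frame of garage between -0.135 and 0.1 m and y of tall_shaker in the frame of garage between -0.14 and 0.14 m and height (world z) of tall_shaker between -0.008 and 0.008 m and angle between tall_shaker's own z axis and vertical below 0.1 rad and contact force between tall_shaker and the fingers below 0.1 N and linear speed of tall_shaker below 0.02 m/s); the robot touches nothing.
It fails at once if the short shaker or the wooden cup is shifted by more than 30 mm or tipped (distance of any of short_shaker, wood_cup from where it was at the start of the episode above 0.03 m or angle between any of short_shaker, wood_cup's own z axis and vertical above 0.35 rad).
It fails at once if the spice jar or the salt shaker is shifted by more than 30 mm or tipped (distance of any of spice_jar, salt_mill from where it was at the start of the episode above 0.03 m or angle between any of spice_jar, salt_mill's own z axis and vertical above 0.35 rad).
It fails at once if the cover or the garage is forced: the fingers press on it with over 60 N (contact force between the fingers and garage above 60 N).
It also fails if it takes over 72 s, if anything falls off the work surface, if the arm or the gripper's body presses on something with over 40 N, if the wrist force passes 120 N, or if a joint passes its speed limit or range.

## Robot

A 6-joint arm with a two-finger parallel gripper is mounted at the origin on a cart in front of the work surface, level with it; the furniture and walls round the work are solid. World frame = base frame: x ahead of the robot, y to its left, z up, the work surface at z = 0. Lengths are in m, angles in rad, forces in N, time in s.
With the tool pointing down it reaches from about 0.3 to 0.775 m from the base axis. Payload 14.6 kg.
Tool frame: the origin (TCP) lies on the centre line of the jaws, within the pads' length; the fingertips stand 17 mm ahead of it and the grasp point (between the pads) lies 2 mm behind it; z points along the fingers, y is the line along which they close (so a half turn about z gives the same grasp; the last joint's range is limited). The gripper opens to 94 mm and grips with 3 to 60 N. Pads are 16 mm wide; open, the fingers measure 119 mm over their backs; the gripper's body (75 mm by 177 mm) begins 78 mm behind the grasp point.
Start: joints at [-1.4, 0.3, 1.521, -0, 1.321, -0.067], TCP at [0.13, -0.535, 0.222] pointing down, gripper open.
Joint ranges: [-3.03, 3.03], [-0.79, 2.21], [0.23, 2.52], [-1.04, 4.18], [0, 3.07], [-2.55, 2.55]. Speed limits (rad/s): [2.22, 2.22, 2.57, 3.14, 3.14, 3.14].

## Interface

Orientations are given as a unit quaternion [x, y, z, w].
In Python, from cell import readout, capture, camera_info, ctrl gives the robot as it stands. The module is installed in compiled form; this text tells all that it offers.
- The arm moves only by the tool jog_arm, never from a script. Its argument "moves" is a list of rows, each an object of numbers: "tx", "ty", "tz": the shift along the tool's x, y, z each as a share of 20 cm, from -1 to 1; "wx", "wy", "wz": the turn, a rotation vector about the tool's x, y, z each as a share of 60 degrees, from -1 to 1; "gripper": the opening in per cent of the stroke, from 0 (shut) to 100 (fully open). In form: [{"tx": .., "ty": .., "tz": .., "wx": .., "wy": .., "wz": .., "gripper": ..}, ...]. A call has 1 to 8 rows; each row shifts and turns the commanded pose from where the row before left it, along the tool's axes as they then stand; what a row does not reach is not made up. A row lasts 1/12 s, in which the tool goes at most 41.7 mm and 7.16 degrees, less where a joint would pass 70% of its speed; a pose out of reach is approached as far as the arm can. A call with a number of a shift or a turn outside -1 to 1 is refused whole. A call with a gripper value outside its range is refused whole. The fingers move at their own pace and stop on an object; the grip force is fixed at half the most. Time passes only in rows, so rows that do not move let the fingers close. It gives the time, the measured TCP pose, the force, the opening and the grip force at its end, in the units of the state.
- readout.get_obs(): the state, without advancing time (a new reading comes with each control period).
- capture(name): name is "scene" or "top" or "wrist"; returns (picture, depth): 480x640x3 uint8, red, green, blue; 480x640 float32, m along the optical axis (not along the pixel's ray), 0 where there is no reading.
- camera_info(name): a dict with "intrinsics" (3x3 intrinsics, pixels), "T" (4x4, takes a point from camera to world coordinates); the wrist camera has in their place "tool_from_camera" (4x4, takes a point from camera to tool coordinates, whose origin is the TCP and whose axes are the flange's). Camera axes: x right, y up, looking along -z (the intrinsics and any distortion apply to the point x, -y, -z); pixel columns grow to the right and rows downward; lengths in m; the calibration is good to about 2 mm. The wrist camera is an equidistant fisheye: a pixel r from the principal point sees the ray r / f radians off the axis. A picture is of the moment at which its call begins: read the wrist's pose just before it. camera_info takes no time and is no camera call.
- ctrl.close_job(): hands the job in; it is judged then, once.
The state is a dict: "t": time; "joint_positions": joint angles; "joint_velocities": joint speeds; "tau": joint torques, N m; "tcp_pos": TCP position; "eef_rot": TCP orientation; "ft_force": force on the tool from outside, world axes, zero at the start; "ft_torque": the same for the moment, N m; "finger_gap": finger opening in m; "grasp_force": force on a finger pad.
Only numpy, scipy, OpenCV 4.12 (cv2) and the standard library are available. Lean on these libraries where they do the work, as an engineer would, in place of code of your own. Each camera call takes 0.05 s, during which the arm holds its last target. There are 200 camera calls.

## Working session

There is one attempt and no reset: what is moved stays moved. The work goes in short steps, Python scripts to look and compute and a tool call to move; the robot and the scene stay as the last step left them, time stands still between calls to the robot, and variables do not carry over. Pictures are saved under pics/ and viewed, at most 11 in all, crops included, and the job is handed in when it is done.

Besides the shell and the picture viewer there is one more tool, called after ">>>" by a JSON object that holds its "name" and its "arguments". jog_arm: Moves the arm, as the interface text tells. Shift numbers are shares of 20 cm and turn numbers shares of 60 degrees, none past 1 either way. Its arguments: {"type":"object","properties":{"moves":{"type":"array"}},"required":["moves"]}

```bash
mkdir -p pics
python3 - <<'E'
from cell import readout,capture,camera_info
import cv2,numpy as np
o=readout.get_obs();print({k:np.round(v,3).tolist() for k,v in o.items()})
for n in("scene","top"):
    p,d=capture(n);cv2.imwrite(f"pics/{n}0.png",p[:,:,::-1]);np.save(f"{n}0.npy",d)
    c=camera_info(n);print(n,np.round(c["intrinsics"],1).tolist(),np.round(c["T"],3).tolist())
c=camera_info("wrist");print(c)
E
```

```text
{'t': 0.0, 'joint_positions': [-1.4, 0.3, 1.522, 0.0, 1.321, -0.067], 'joint_velocities': [0.003, -0.0, -0.001, 0.001, -0.001, -0.001], 'tau': [-0.001, -53.181, -35.274, 0.071, 0.024, -0.0], 'tcp_pos': [0.13, -0.534, 0.222], 'eef_rot': [0.993, 0.119, -0.0, -0.001], 'ft_force': [-0.001, 0.009, 0.084], 'ft_torque': [-0.017, -0.02, 0.017], 'grasp_force': 0.0, 'finger_gap': 0.094}
scene [[477.3, 0.0, 318.7], [0.0, 477.3, 230.5], [0.0, 0.0, 1.0]] [[0.031, -0.882, 0.47, 1.022], [1.0, 0.025, -0.019, -0.077], [0.005, 0.47, 0.883, 0.873], [0.0, 0.0, 0.0, 1.0]]
top [[574.7, 0.0, 316.8], [0.0, 574.7, 231.0], [0.0, 0.0, 1.0]] [[-0.424, 0.706, -0.567, -0.171], [-0.906, -0.326, 0.271, 0.305], [0.007, 0.628, 0.778, 1.118], [0.0, 0.0, 0.0, 1.0]]
{'intrinsics': array([[371.64829954,   0.        , 320.29071034],
       [  0.        , 371.64829954, 242.15014428],
       [  0.        ,   0.        ,   1.        ]]), 'tool_from_camera': array([[-1.72054204e-04,  9.73410105e-01,  2.29069285e-01,
         6.59486525e-02],
       [ 9.99999984e-01,  1.78499695e-04, -7.41786703e-06,
         4.15278180e-04],
       [-4.81094242e-05,  2.29069280e-01, -9.73410120e-01,
        -1.61051151e-01],
       [ 0.00000000e+00,  0.00000000e+00,  0.00000000e+00,
         1.00000000e+00]])}
```

View pics/scene0.png

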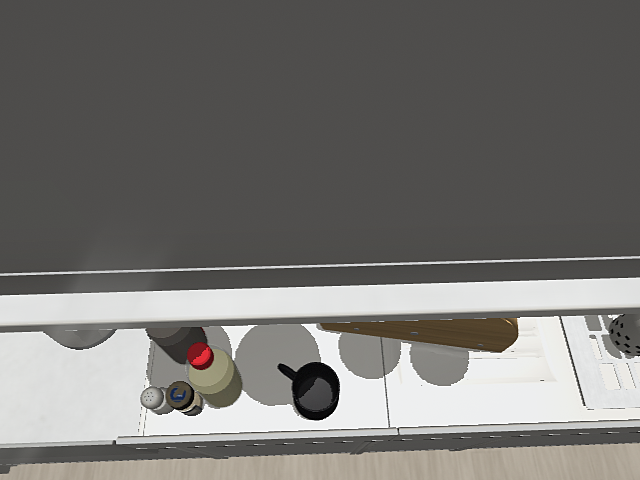

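View pics/top0.png

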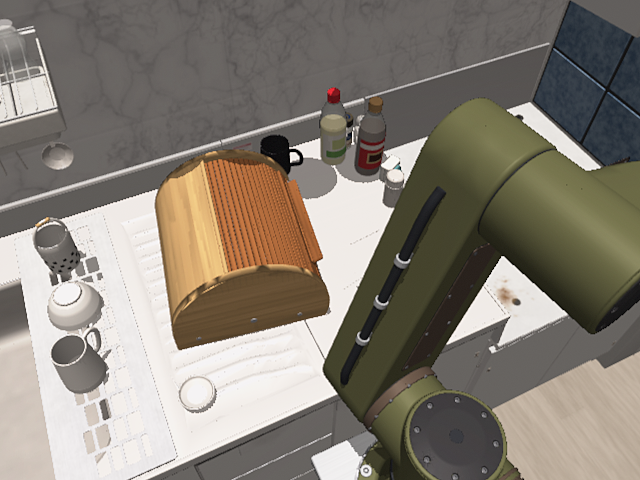

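```bash
cat > h.py <<'E'
import numpy as np,cv2
from cell import readout,capture,camera_info
from scipy.spatial.transform import Rotation as R
def cloud(n,d):
    c=camera_info(n);K=c["intrinsics"];v,u=np.mgrid[:480,:640].astype(float)
    if n!="wrist":
        P=np.stack([(u-K[0,2])/K[0,0]*d,-(v-K[1,2])/K[1,1]*d,-d],-1);T=c["T"]
    else:
        x,y=u-K[0,2],v-K[1,2];r=np.hypot(x,y)+1e-9;t=np.tan(np.minimum(r/K[0,0],1.5))
        P=np.stack([x/r*t*d,-y/r*t*d,-d],-1)
        o=readout.get_obs();W=np.eye(4);W[:3,:3]=R.from_quat(o["eef_rot"]).as_matrix();W[:3,3]=o["tcp_pos"]
        T=W@c["tool_from_camera"]
    return P@T[:3,:3].T+T[:3,3]
E
python3 - <<'E'
from h import *
p=cv2.imread("pics/top0.png");P=cloud("top",np.load("top0.npy"))
hsv=cv2.cvtColor(p,cv2.COLOR_BGR2HSV)
m=(hsv[...,1]>70)&(hsv[...,0]<25)&(P[...,2]>0.02)&(P[...,0]>.2)
m[:140]=0;m[360:]=0;m[:,:150]=0;m[:,335:]=0
Q=P[m];print(len(Q),Q.min(0),Q.max(0))
for u,v in[(240,300),(300,290),(200,200),(230,200),(260,200),(290,200),(305,230),(315,255),(180,330),(325,300),(100,300),(170,380),(370,150)]:print((u,v),P[v,u].round(3),hsv[v,u])
P2=None
d=np.load("top0.npy")
a,dw=capture("wrist");cv2.imwrite("pics/wrist0.png",a[:,:,::-1]);np.save("wrist0.npy",dw);np.save("W0.npy",cloud("wrist",dw))
E
```

```text
25446 [ 0.41566301 -0.10931942  0.02001956] [0.94915955 0.3227916  0.2254796 ]
(240, 300) [0.447 0.178 0.138] [ 17 124  97]
(300, 290) [0.428 0.055 0.121] [ 17 124  97]
(200, 200) [0.669 0.178 0.212] [ 17 121 224]
(230, 200) [0.643 0.12  0.211] [ 12 171 194]
(260, 200) [0.635 0.057 0.19 ] [ 12 169 142]
(290, 200) [ 0.658 -0.022  0.13 ] [ 12 170  93]
(305, 230) [ 0.559 -0.015  0.135] [ 12 168 155]
(315, 255) [ 0.488 -0.007  0.134] [ 12 167 171]
(180, 330) [0.467 0.306 0.08 ] [ 17 128  98]
(325, 300) [0.419 0.001 0.06 ] [ 16 126  93]
(100, 300) [0.653 0.446 0.019] [ 15  24 107]
(170, 380) [ 0.413  0.358 -0.   ] [ 17  10 239]
(370, 150) [ 0.757 -0.288  0.099] [  1 100  89]
```

View pics/wrist0.png

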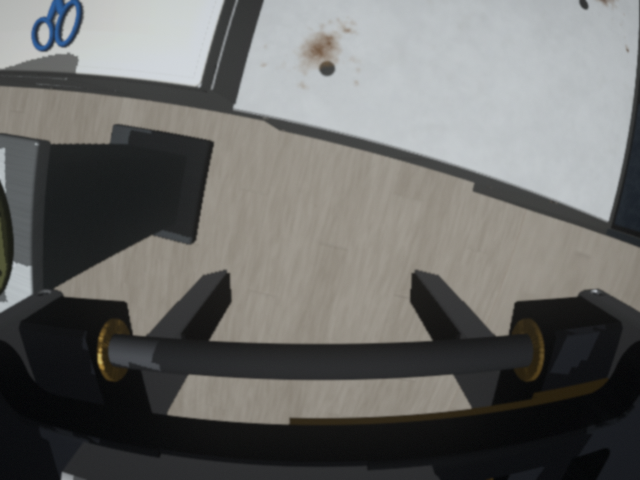

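Run:
```python
from h import *
p=cv2.imread("pics/top0.png");P=cloud("top",np.load("top0.npy"))
hsv=cv2.cvtColor(p,cv2.COLOR_BGR2HSV)
m=(hsv[...,1]>70)&(hsv[...,0]<25);m[:140]=0;m[360:]=0;m[:,:150]=0;m[:,335:]=0
# cheek plane: dark wood below rounded edge
mk=m&(P[...,2]>.03)&(P[...,2]<.17)
Q=P[mk];Q=Q[(Q[:,0]<.5)]
a=np.deg2rad(81)
for it in range(6):
    x=np.array([np.cos(a),np.sin(a)]);y=np.array([-x[1],x[0]])
    s=Q[:,:2]@y; h,e=np.histogram(s,200); c=e[h.argmax()]if it==0 else np.median(s[k])
    k=abs(s-c)<(.01 if it<3 else .004)
    B=Q[k][:,:2];w=np.linalg.svd(B-B.mean(0),full_matrices=False)[2][0];w*=np.sign(w[1]);a=np.arctan2(w[1],w[0])
print("yaw deg",np.rad2deg(a),k.sum(),c)
x=np.array([np.cos(a),np.sin(a)]);y=np.array([-x[1],x[0]])
A=P[m];g=np.stack([A[:,:2]@x,A[:,:2]@y-(c-.1775),A[:,2]],1)
# hood circle fit radius 169 at z .05 : brightest pale wood (H 17)
hd=m&(hsv[...,0]>14)&(P[...,2]>.15)
H=P[hd];H=np.stack([H[:,:2]@x,H[:,:2]@y-(c-.1775),H[:,2]],1);H=H[abs(H[:,1])<.15]
from scipy.optimize import least_squares
f=lambda q:np.hypot(H[:,0]-q[0],H[:,2]-.05-q[1])-q[2]
r=least_squares(f,[np.median(H[:,0])-.08,0,.169],loss='soft_l1',f_scale=.002);print(len(H),r.x)
f2=lambda q:np.hypot(H[:,0]-q[0],H[:,2]-.05)-.169
r=least_squares(f2,[np.median(H[:,0])-.08],loss='soft_l1',f_scale=.002);x0=r.x[0]
print(x0,np.percentile(H[:,1],[0,100]))
o=x*x0+y*(c-.1775);print("origin",o,"lip dir angle:")
g[:,0]-=x0
rad=np.hypot(g[:,0],g[:,2]-.05);ang=np.rad2deg(np.arctan2(g[:,2]-.05,-g[:,0]))
k=(rad>.176)&(rad<.195)&(abs(g[:,1])<.13)
print(k.sum(),np.percentile(ang[k],[2,20,50,80,98]),np.percentile(g[k][:,1],[1,99]),rad[k].max())
s=(hsv[m][:,0]<14)&(abs(g[:,1])<.12);print("slat rad",np.percentile(rad[s],[10,50,90]))
np.savez("g.npz",o=o,yaw=a)
```

```text
yaw deg 80.72629954533294 5465 -0.41324946487233705
5397 [ 0.22427545 -0.00279171  0.17376152]
0.22873194762273874 [-0.14994658  0.149972  ]
origin [0.61988859 0.13054261] lip dir angle:
615 [27.22552782 28.15494307 28.76274144 29.26258639 30.07181403] [-0.11371982  0.1192584 ] 0.19334840383351737
slat rad [0.15774608 0.16044867 0.17218966]
```

>>> {"name": "jog_arm", "arguments": {"moves": [{"tz": -0.16},{"tz": -0.16},{"tz": -0.16},{"tz": -0.16},{"tx": 0.19,"ty": -0.053},{"tx": 0.19,"ty": -0.053},{"tx": 0.19,"ty": -0.053},{"tx": 0.19,"ty": -0.053}]}}

```text
schema error: expected keys tx, ty, tz, wx, wy, wz, gripper
```

>>> {"name": "jog_arm", "arguments": {"moves": [{"tx": 0.19,"ty": -0.053,"gripper": 0},{"tx": 0.19,"ty": -0.053,"gripper": 0},{"tx": 0.19,"ty": -0.053,"gripper": 0},{"tx": 0.19,"ty": -0.053},{"tx": 0.19,"ty": -0.053},{"tx": 0.19,"ty": -0.053},{"tx": 0.19,"ty": -0.053},{"tx": 0.19,"ty": -0.053}]}}

```text
schema error: expected keys tx, ty, tz, wx, wy, wz, gripper
```

>>> {"name": "jog_arm", "arguments": {"moves": [{"tx": 0,"ty": 0,"tz": -0.16,"wx": 0,"wy": 0,"wz": 0,"gripper": 0},{"tx": 0,"ty": 0,"tz": -0.16,"wx": 0,"wy": 0,"wz": 0,"gripper": 0},{"tx": 0,"ty": 0,"tz": -0.16,"wx": 0,"wy": 0,"wz": 0,"gripper": 0},{"tx": 0,"ty": 0,"tz": -0.16,"wx": 0,"wy": 0,"wz": 0,"gripper": 0},{"tx": 0.19,"ty": -0.053,"tz": 0,"wx": 0,"wy": 0,"wz": 0,"gripper": 0},{"tx": 0.19,"ty": -0.053,"tz": 0,"wx": 0,"wy": 0,"wz": 0,"gripper": 0},{"tx": 0.19,"ty": -0.053,"tz": 0,"wx": 0,"wy": 0,"wz": 0,"gripper": 0},{"tx": 0.19,"ty": -0.053,"tz": 0,"wx": 0,"wy": 0,"wz": 0,"gripper": 0}]}}

```text
t: 0.82
tcp_pos: [0.2684, -0.4564, 0.3504]
eef_rot: [0.993, 0.118, -0.0, -0.0]
ft_force: [0.5, -0.8, 0.8]
finger_gap: 0.0443
grasp_force: 0.0
```

>>> {"name": "jog_arm", "arguments": {"moves": [{"tx": 0.19,"ty": -0.053,"tz": 0,"wx": 0,"wy": 0,"wz": 0,"gripper": 0},{"tx": 0.19,"ty": -0.053,"tz": 0,"wx": 0,"wy": 0,"wz": 0,"gripper": 0},{"tx": 0.19,"ty": -0.053,"tz": 0,"wx": 0,"wy": 0,"wz": 0,"gripper": 0},{"tx": 0.19,"ty": -0.053,"tz": 0,"wx": 0,"wy": 0,"wz": 0,"gripper": 0},{"tx": 0.19,"ty": -0.053,"tz": 0,"wx": 0,"wy": 0,"wz": 0,"gripper": 0},{"tx": 0.19,"ty": -0.053,"tz": 0,"wx": 0,"wy": 0,"wz": 0,"gripper": 0},{"tx": 0.19,"ty": -0.053,"tz": 0,"wx": 0,"wy": 0,"wz": 0,"gripper": 0},{"tx": 0.19,"ty": -0.053,"tz": 0,"wx": 0,"wy": 0,"wz": 0,"gripper": 0}]}}

```text
t: 1.48
tcp_pos: [0.5442, -0.3021, 0.3502]
eef_rot: [0.993, 0.119, -0.0, -0.0]
ft_force: [-0.0, -0.7, 0.3]
finger_gap: 0.0004
grasp_force: 0.0
```

Run:
```python
from h import *
o=readout.get_obs();print(o["t"],o["joint_positions"].round(2) if hasattr(o["joint_positions"],'round') else o["joint_positions"],o["tcp_pos"],o["eef_rot"])
a,d=capture("top");b,e=capture("wrist");np.save("top1.npy",d);np.save("W1.npy",cloud("wrist",e))
cv2.imwrite("pics/t1.png",a[:,:,::-1]);cv2.imwrite("pics/w1.png",b[:,:,::-1])
cv2.imwrite("pics/c1.png",cv2.resize(np.vstack([a,b]),(450,675))[:, :, ::-1][:600] if 0 else np.hstack([cv2.resize(a,(400,300)),cv2.resize(b,(400,300))])[:,:,::-1])
```

```text
1.4833 [-0.57  0.42  1.07 -0.    1.65  0.77] [ 0.54424513 -0.302083    0.3502087 ] [ 9.92936093e-01  1.18650234e-01 -1.61700409e-04 -1.07986572e-04]
```

View pics/c1.png

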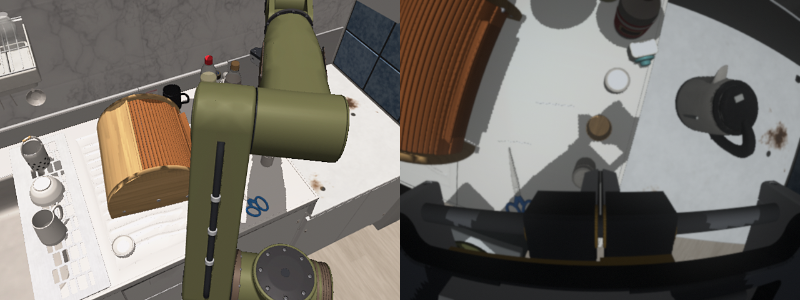

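Run:
```python
from h import *
W=np.load("W1.npy");P=cloud("top",np.load("top1.npy"))
for u,v in[(347,128),(318,203),(294,265),(294,280)]:
    print((u,v),W[v,u].round(3))
# objects on the worktop, z histogram in the region ahead
for nm,A in(("w",W),("t",P)):
    m=(A[...,0]>.3)&(A[...,0]<.75)&(A[...,1]<-.15)&(A[...,1]>-.6)&(A[...,2]>.03)&(A[...,2]<.13)
    n,l,s,c=cv2.connectedComponentsWithStats(m.astype(np.uint8))
    for i in range(1,n):
        if s[i,4]>60:
            q=A[l==i];zt=np.percentile(q[:,2],95);k=q[q[:,2]>zt-.006]
            print(nm,s[i],c[i].round(),"zmax",zt.round(3),"top min",k.min(0).round(3),"max",k.max(0).round(3))
```

```text
(347, 128) [ 0.648 -0.305  0.098]
(318, 203) [ 0.547 -0.297  0.005]
(294, 265) [ 0.472 -0.285  0.065]
(294, 280) [ 0.552 -0.287  0.345]
w [357  32  34  29 556] [370.  46.] zmax 0.128 top min [ 0.746 -0.325  0.122] max [ 0.75  -0.292  0.13 ]
w [ 365   63   49   43 1503] [389.  82.] zmax 0.056 top min [ 0.705 -0.372  0.05 ] max [ 0.75  -0.314  0.057]
w [ 486  104   80  118 6355] [526. 168.] zmax 0.087 top min [ 0.615 -0.6    0.081] max [ 0.708 -0.532  0.097]
w [ 326  108   43   42 1374] [346. 129.] zmax 0.1 top min [ 0.626 -0.328  0.094] max [ 0.671 -0.283  0.102]
w [298 184  41  42 331] [318. 210.] zmax 0.052 top min [ 0.525 -0.321  0.046] max [ 0.576 -0.271  0.053]
w [275 257  37  45 859] [290. 275.] zmax 0.082 top min [ 0.428 -0.301  0.076] max [ 0.473 -0.267  0.083]
t [418 249  21  12 181] [428. 254.] zmax 0.067 top min [ 0.429 -0.291  0.061] max [ 0.446 -0.261  0.072]
```

View pics/w1.png

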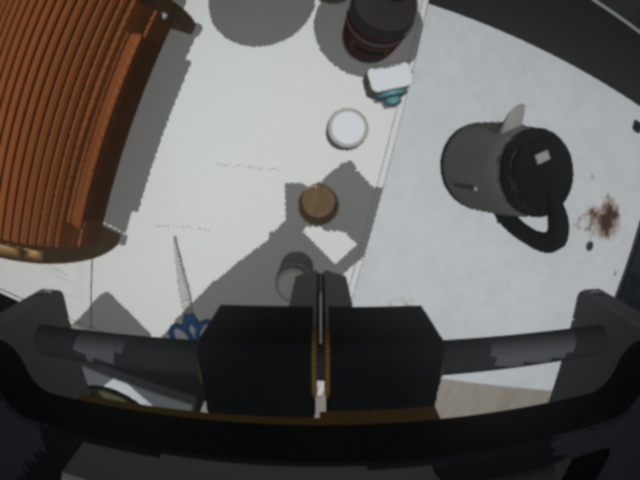

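```bash
cat >> h.py <<'E'
g=np.load("g.npz");GO=np.r_[g["o"],0];ga=float(g["yaw"])
GX=np.array([np.cos(ga),np.sin(ga),0]);GY=np.array([-GX[1],GX[0],0]);GZ=np.array([0,0,1.])
def gw(p):return GO+GX*p[0]+GY*p[1]+GZ*p[2]
def tool(phi):
    f=np.deg2rad(phi);z=GX*np.cos(f)-GZ*np.sin(f);y=-GY;return np.stack([np.cross(y,z),y,z],1)
def now():
    o=readout.get_obs();return np.array(o["tcp_pos"]),R.from_quat(o["eef_rot"]).as_matrix()
def tip(th,r,phi,y=0,back=0,h=0):
    t=np.deg2rad(th);M=tool(phi);return gw([-r*np.cos(t),y,.05+r*np.sin(t)])-(.017+back)*M[:,2],M
def rel(T,C=None):
    p,M=C if C else now();q,N=T
    print("shift/0.2 in tool:",((q-p)@M/.2).round(3),"turn/60deg:",(R.from_matrix(M.T@N).as_rotvec()/np.deg2rad(60)).round(3),"target",q.round(3))
E
python3 - <<'E'
from h import *
a=tip(19.5,.176,40,back=.1);b=tip(19.5,.176,40)
rel((now()[0],tool(90)));rel((now()[0],tool(40)),(now()[0],tool(90)));rel(a,(now()[0],tool(40)));rel(b,a)
E
```

```text
shift/0.2 in tool: [0. 0. 0.] turn/60deg: [-0.002 -0.    -1.114] target [ 0.546 -0.3    0.349]
shift/0.2 in tool: [0. 0. 0.] turn/60deg: [-0.     0.833  0.   ] target [ 0.546 -0.3    0.349]
shift/0.2 in tool: [-0.048  0.017  1.225] turn/60deg: [0. 0. 0.] target [ 0.579 -0.122  0.184]
shift/0.2 in tool: [-0.  -0.   0.5] turn/60deg: [0. 0. 0.] target [ 0.591 -0.046  0.12 ]
```

>>> {"name": "jog_arm", "arguments": {"moves": [{"tx": 0,"ty": 0,"tz": 0,"wx": 0,"wy": 0,"wz": -0.111,"gripper": 0},{"tx": 0,"ty": 0,"tz": 0,"wx": 0,"wy": 0,"wz": -0.111,"gripper": 0},{"tx": 0,"ty": 0,"tz": 0,"wx": 0,"wy": 0,"wz": -0.111,"gripper": 0},{"tx": 0,"ty": 0,"tz": 0,"wx": 0,"wy": 0,"wz": -0.111,"gripper": 0},{"tx": 0,"ty": 0,"tz": 0,"wx": 0,"wy": 0,"wz": -0.111,"gripper": 0},{"tx": 0,"ty": 0,"tz": 0,"wx": 0,"wy": 0,"wz": -0.111,"gripper": 0},{"tx": 0,"ty": 0,"tz": 0,"wx": 0,"wy": 0,"wz": -0.111,"gripper": 0},{"tx": 0,"ty": 0,"tz": 0,"wx": 0,"wy": 0,"wz": -0.111,"gripper": 0}]}}

```text
t: 2.25
tcp_pos: [0.5423, -0.3039, 0.3503]
eef_rot: [0.833, 0.553, -0.0, -0.0]
ft_force: [-0.1, 0.1, 0.3]
finger_gap: 0.0005
grasp_force: 0.0
```

>>> {"name": "jog_arm", "arguments": {"moves": [{"tx": 0,"ty": 0,"tz": 0,"wx": 0,"wy": 0,"wz": -0.113,"gripper": 0},{"tx": 0,"ty": 0,"tz": 0,"wx": 0,"wy": 0,"wz": -0.113,"gripper": 0},{"tx": 0,"ty": 0,"tz": 0,"wx": 0,"wy": 0.119,"wz": 0,"gripper": 0},{"tx": 0,"ty": 0,"tz": 0,"wx": 0,"wy": 0.119,"wz": 0,"gripper": 0},{"tx": 0,"ty": 0,"tz": 0,"wx": 0,"wy": 0.119,"wz": 0,"gripper": 0},{"tx": 0,"ty": 0,"tz": 0,"wx": 0,"wy": 0.119,"wz": 0,"gripper": 0},{"tx": 0,"ty": 0,"tz": 0,"wx": 0,"wy": 0.119,"wz": 0,"gripper": 0},{"tx": 0,"ty": 0,"tz": 0,"wx": 0,"wy": 0.119,"wz": 0,"gripper": 0}]}}

```text
t: 2.92
tcp_pos: [0.5421, -0.3044, 0.351]
eef_rot: [0.71, 0.601, 0.281, -0.237]
ft_force: [-0.3, 0.7, 0.4]
finger_gap: -0.0
grasp_force: 0.0
```

Run:
```python
from h import *
print(np.round(readout.get_obs()["joint_positions"],2))
a=tip(19.5,.176,40,back=.1);rel(a)
```

```text
[-0.8   0.63  0.91  0.66  2.01 -0.47]
shift/0.2 in tool: [0.108 0.027 1.247] turn/60deg: [ 0.005  0.114 -0.003] target [ 0.579 -0.122  0.184]
```

>>> {"name": "jog_arm", "arguments": {"moves": [{"tx": 0,"ty": 0,"tz": 0,"wx": 0,"wy": 0.114,"wz": 0,"gripper": 0},{"tx": 0,"ty": 0,"tz": 0.17,"wx": 0,"wy": 0,"wz": 0,"gripper": 0},{"tx": 0,"ty": 0,"tz": 0.17,"wx": 0,"wy": 0,"wz": 0,"gripper": 0},{"tx": 0,"ty": 0,"tz": 0.17,"wx": 0,"wy": 0,"wz": 0,"gripper": 0},{"tx": 0,"ty": 0,"tz": 0.17,"wx": 0,"wy": 0,"wz": 0,"gripper": 0},{"tx": 0,"ty": 0,"tz": 0.17,"wx": 0,"wy": 0,"wz": 0,"gripper": 0},{"tx": 0,"ty": 0,"tz": 0.17,"wx": 0,"wy": 0,"wz": 0,"gripper": 0},{"tx": 0,"ty": 0,"tz": 0.1,"wx": 0,"wy": 0,"wz": 0,"gripper": 0}]}}

```text
t: 3.58
tcp_pos: [0.5703, -0.1329, 0.2033]
eef_rot: [0.693, 0.586, 0.32, -0.272]
ft_force: [1.0, -0.5, 0.7]
finger_gap: 0.0005
grasp_force: 0.0
```

Run:
```python
from h import *
print(np.round(readout.get_obs()["joint_positions"],2))
b,e=capture("wrist");cv2.imwrite("pics/w2.png",b[:,:,::-1]);W=cloud("wrist",e)
a=tip(19.5,.176,40,back=.1);rel(a)
# lip angle check
Q=(W-GO);G=np.stack([Q@GX,Q@GY,Q[...,2]],-1);r=np.hypot(G[...,0],G[...,2]-.05);an=np.rad2deg(np.arctan2(G[...,2]-.05,-G[...,0]))
k=(r>.172)&(r<.2)&(abs(G[...,1])<.125)&(an>0)&(an<60);print(k.sum(),np.percentile(an[k],[2,20,50,80,98]),np.percentile(r[k],[50,98]),np.percentile(G[k][:,1],[1,99]))
k=(r<.17)&(r>.15)&(abs(G[...,1])<.1)&(an>40)&(an<80);print("slat",np.percentile(r[k],[10,50,90]))
```

```text
[-0.6   0.57  1.39  0.76  1.62 -0.57]
shift/0.2 in tool: [-0.033  0.035  0.098] turn/60deg: [-0.001  0.003 -0.005] target [ 0.579 -0.122  0.184]
5018 [25.35282207 26.33282096 27.39344356 27.71177705 27.90216271] [0.18775153 0.19061185] [-0.11258733  0.11810135]
slat [0.15530422 0.15694125 0.15812133]
```

View pics/w2.png

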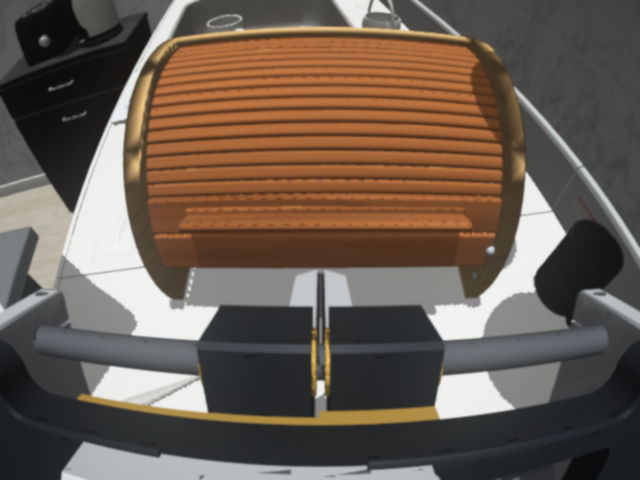

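Run:
```python
from h import *
b=tip(18.5,.177,40);rel(b)
c=b
for th in(30,42,54,66,70,82,92):
    n=tip(th,.177,min(90,th+22));rel(n,c);c=n
```

```text
shift/0.2 in tool: [-0.047  0.035  0.599] turn/60deg: [-0.001  0.003 -0.005] target [ 0.591 -0.048  0.117]
shift/0.2 in tool: [ 0.188  0.    -0.046] turn/60deg: [ 0.  -0.2  0. ] target [ 0.593 -0.031  0.152]
shift/0.2 in tool: [ 0.196  0.    -0.049] turn/60deg: [-0.  -0.2 -0. ] target [ 0.597 -0.007  0.184]
shift/0.2 in tool: [ 0.196 -0.    -0.049] turn/60deg: [ 0.  -0.2  0. ] target [0.602 0.024 0.21 ]
shift/0.2 in tool: [ 0.196  0.    -0.049] turn/60deg: [-0.  -0.2  0. ] target [0.608 0.059 0.229]
shift/0.2 in tool: [ 0.061 -0.    -0.021] turn/60deg: [-0.    -0.033 -0.   ] target [0.61  0.071 0.233]
shift/0.2 in tool: [ 0.18  -0.    -0.045] turn/60deg: [0. 0. 0.] target [0.616 0.106 0.242]
shift/0.2 in tool: [ 0.154 -0.    -0.008] turn/60deg: [0. 0. 0.] target [0.621 0.137 0.244]
```

>>> {"name": "jog_arm", "arguments": {"moves": [{"tx": -0.047,"ty": 0.035,"tz": 0,"wx": 0,"wy": 0,"wz": 0,"gripper": 0},{"tx": 0,"ty": 0,"tz": 0.15,"wx": 0,"wy": 0,"wz": 0,"gripper": 0},{"tx": 0,"ty": 0,"tz": 0.15,"wx": 0,"wy": 0,"wz": 0,"gripper": 0},{"tx": 0,"ty": 0,"tz": 0.15,"wx": 0,"wy": 0,"wz": 0,"gripper": 0},{"tx": 0,"ty": 0,"tz": 0.14,"wx": 0,"wy": 0,"wz": 0,"gripper": 0},{"tx": 0,"ty": 0,"tz": 0,"wx": 0,"wy": 0,"wz": 0,"gripper": 0},{"tx": 0,"ty": 0,"tz": 0,"wx": 0,"wy": 0,"wz": 0,"gripper": 0}]}}

```text
t: 4.22
tcp_pos: [0.5916, -0.0534, 0.1218]
eef_rot: [0.693, 0.586, 0.32, -0.272]
ft_force: [-0.1, 0.1, 0.4]
finger_gap: 0.0004
grasp_force: 0.0
```

Run:
```python
from h import *
print(np.round(readout.get_obs()["joint_positions"],2))
rel(tip(18.5,.177,40))
```

```text
[-0.47  0.64  1.5   0.83  1.42 -0.62]
shift/0.2 in tool: [-0.001 -0.009  0.035] turn/60deg: [ 0.002  0.005 -0.003] target [ 0.591 -0.048  0.117]
```

>>> {"name": "jog_arm", "arguments": {"moves": [{"tx": 0.05,"ty": 0,"tz": 0.015,"wx": 0,"wy": -0.067,"wz": 0,"gripper": 0},{"tx": 0.066,"ty": 0,"tz": -0.012,"wx": 0,"wy": -0.067,"wz": 0,"gripper": 0},{"tx": 0.066,"ty": 0,"tz": -0.012,"wx": 0,"wy": -0.067,"wz": 0,"gripper": 0},{"tx": 0.066,"ty": 0,"tz": -0.012,"wx": 0,"wy": -0.067,"wz": 0,"gripper": 0},{"tx": 0.066,"ty": 0,"tz": -0.012,"wx": 0,"wy": -0.067,"wz": 0,"gripper": 0},{"tx": 0,"ty": 0,"tz": 0,"wx": 0,"wy": 0,"wz": 0,"gripper": 0}]}}

```text
t: 4.72
tcp_pos: [0.6005, -0.0114, 0.1733]
eef_rot: [0.738, 0.626, 0.195, -0.161]
ft_force: [0.1, -0.6, -0.1]
finger_gap: 0.0003
grasp_force: 0.0
```

```bash
cat >> h.py <<'E'
def stat():
    p,M=now();o=readout.get_obs();t=p+.017*M[:,2]-GO;a=[t@GX,t@GY,t[2]]
    print("tip g",np.round(a,3),"r",np.hypot(a[0],a[2]-.05).round(4),"th",np.rad2deg(np.arctan2(a[2]-.05,-a[0])).round(1),"phi",np.rad2deg(np.arctan2(-M[2,2],M[:,2]@GX)).round(1),"F",np.round(o["ft_force"],1))
def lip(n="top"):
    a,d=capture(n);W=cloud(n,d);Q=W-GO;G=np.stack([Q@GX,Q@GY,Q[...,2]],-1);r=np.hypot(G[...,0],G[...,2]-.05);an=np.rad2deg(np.arctan2(G[...,2]-.05,-G[...,0]))
    k=(r>.174)&(r<.193)&(abs(G[...,1])<.125)&(an>0)&(an<120)
    h=np.histogram(an[k],np.arange(0,121,3));print("lip",k.sum(),np.percentile(an[k],[2,20,50,80,98]).round(1) if k.any() else None,[(int(b),int(c)) for c,b in zip(*h) if c>30]);return a
E
python3 - <<'E'
from h import *
stat();lip()
E
```

```text
tip g [-0.135 -0.004  0.158] r 0.1731 th 38.8 phi 60.7 F [ 0.1 -0.6 -0.1]
lip 27 [100.9 101.3 101.9 105.6 113.8] []
```

Run:
```python
from h import *
a=lip("wrist");cv2.imwrite("pics/w3.png",a[:,:,::-1])
```

```text
lip 14540 [42.8 44.7 45.7 46.  46.2] [(39, 33), (42, 3891), (45, 10616)]
```

View pics/w3.png

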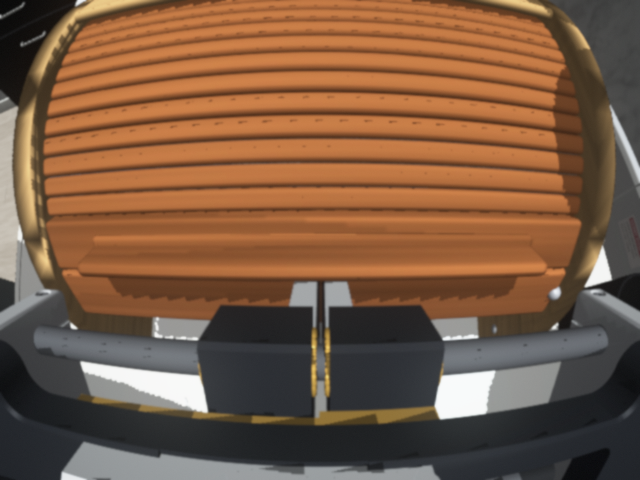

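>>> {"name": "jog_arm", "arguments": {"moves": [{"tx": 0.064,"ty": 0,"tz": -0.022,"wx": 0,"wy": -0.067,"wz": 0,"gripper": 0},{"tx": 0.066,"ty": 0,"tz": -0.014,"wx": 0,"wy": -0.067,"wz": 0,"gripper": 0},{"tx": 0.066,"ty": 0,"tz": -0.014,"wx": 0,"wy": -0.067,"wz": 0,"gripper": 0},{"tx": 0.066,"ty": 0,"tz": -0.014,"wx": 0,"wy": -0.067,"wz": 0,"gripper": 0},{"tx": 0.066,"ty": 0,"tz": -0.014,"wx": 0,"wy": -0.067,"wz": 0,"gripper": 0},{"tx": 0.066,"ty": 0,"tz": -0.014,"wx": 0,"wy": -0.067,"wz": 0,"gripper": 0},{"tx": 0.066,"ty": 0,"tz": -0.014,"wx": 0,"wy": -0.067,"wz": 0,"gripper": 0},{"tx": 0,"ty": 0,"tz": 0,"wx": 0,"wy": 0,"wz": 0,"gripper": 0}]}}

```text
t: 5.48
tcp_pos: [0.613, 0.0678, 0.2216]
eef_rot: [0.763, 0.646, 0.009, -0.005]
ft_force: [-18.0, -8.3, 47.6]
finger_gap: 0.0004
grasp_force: 24.4
```

Run:
```python
from h import *
stat();lip("wrist")
rel(tip(82,.177,90));rel(tip(91,.176,90),tip(82,.177,90))
print(np.round(readout.get_obs()["joint_positions"],2))
```

```text
tip g [-0.063 -0.003  0.205] r 0.1668 th 67.9 phi 88.8 F [-18.   -8.3  47.6]
lip 14427 [73.2 74.8 75.9 76.1 76.3] [(72, 3479), (75, 10945)]
shift/0.2 in tool: [ 0.196 -0.017 -0.099] turn/60deg: [ 0.004 -0.024 -0.004] target [0.616 0.106 0.242]
shift/0.2 in tool: [ 0.139  0.    -0.003] turn/60deg: [0. 0. 0.] target [0.62  0.134 0.243]
[0.04 0.44 1.33 0.02 1.36 0.2 ]
```

>>> {"name": "jog_arm", "arguments": {"moves": [{"tx": 0,"ty": 0,"tz": -0.05,"wx": 0,"wy": 0,"wz": 0,"gripper": 0},{"tx": 0.06,"ty": 0,"tz": -0.025,"wx": 0,"wy": -0.02,"wz": 0,"gripper": 0},{"tx": 0.07,"ty": 0,"tz": -0.015,"wx": 0,"wy": 0,"wz": 0,"gripper": 0},{"tx": 0.065,"ty": 0,"tz": -0.01,"wx": 0,"wy": 0,"wz": 0,"gripper": 0},{"tx": 0,"ty": 0,"tz": 0,"wx": 0,"wy": 0,"wz": 0,"gripper": 0},{"tx": 0,"ty": 0,"tz": 0,"wx": 0,"wy": 0,"wz": 0,"gripper": 0}]}}

```text
t: 6.03
tcp_pos: [0.6186, 0.1069, 0.2353]
eef_rot: [0.763, 0.646, 0.001, -0.002]
ft_force: [0.9, -0.3, 0.5]
finger_gap: 0.0005
grasp_force: 0.0
```

Run:
```python
from h import *
stat();lip("wrist")
rel(tip(91,.176,90))
```

```text
tip g [-0.023 -0.003  0.218] r 0.1699 th 82.1 phi 89.7 F [ 0.9 -0.3  0.5]
lip 11620 [85.3 87.1 88.2 88.8 89. ] [(84, 2138), (87, 9482)]
shift/0.2 in tool: [ 0.135 -0.013 -0.037] turn/60deg: [-0.001 -0.005 -0.004] target [0.62  0.134 0.243]
```

>>> {"name": "jog_arm", "arguments": {"moves": [{"tx": 0.02,"ty": 0,"tz": -0.03,"wx": 0,"wy": 0,"wz": 0,"gripper": 0},{"tx": 0.045,"ty": 0,"tz": -0.005,"wx": 0,"wy": 0,"wz": 0,"gripper": 0},{"tx": 0.04,"ty": 0,"tz": 0,"wx": 0,"wy": 0,"wz": 0,"gripper": 0},{"tx": 0.03,"ty": 0,"tz": 0,"wx": 0,"wy": 0,"wz": 0,"gripper": 0},{"tx": 0,"ty": 0,"tz": 0,"wx": 0,"wy": 0,"wz": 0,"gripper": 0},{"tx": 0,"ty": 0,"tz": 0,"wx": 0,"wy": 0,"wz": 0,"gripper": 0}]}}

```text
t: 6.58
tcp_pos: [0.6231, 0.1337, 0.2433]
eef_rot: [0.763, 0.646, 0.002, -0.002]
ft_force: [0.3, 0.4, -1.1]
finger_gap: 0.0003
grasp_force: 0.0
```

Run:
```python
from h import *
stat();lip("wrist")
```

```text
tip g [ 0.004 -0.003  0.226] r 0.1763 th 91.2 phi 89.7 F [ 0.3  0.4 -1.1]
lip 9382 [93.7 95.2 96.2 97.1 97.4] [(93, 4016), (96, 5366)]
```

>>> {"name": "jog_arm", "arguments": {"moves": [{"tx": -0.03,"ty": 0,"tz": -0.1,"wx": 0,"wy": 0,"wz": 0,"gripper": 0},{"tx": -0.03,"ty": 0,"tz": -0.15,"wx": 0,"wy": 0,"wz": 0,"gripper": 0},{"tx": -0.1,"ty": 0,"tz": -0.12,"wx": 0,"wy": 0,"wz": 0,"gripper": 0},{"tx": -0.19,"ty": 0,"tz": 0,"wx": 0,"wy": 0,"wz": 0,"gripper": 69},{"tx": -0.19,"ty": 0,"tz": 0,"wx": 0,"wy": 0,"wz": 0,"gripper": 69},{"tx": -0.19,"ty": 0,"tz": 0,"wx": 0,"wy": 0,"wz": 0,"gripper": 69},{"tx": -0.19,"ty": 0,"tz": 0,"wx": 0,"wy": 0.11,"wz": 0,"gripper": 69},{"tx": -0.19,"ty": 0,"tz": 0,"wx": 0,"wy": 0.11,"wz": 0,"gripper": 69}]}}

```text
t: 7.3
tcp_pos: [0.5863, -0.0865, 0.3138]
eef_rot: [0.757, 0.642, 0.093, -0.075]
ft_force: [0.9, -0.4, 0.5]
finger_gap: 0.0302
grasp_force: 0.0
```

>>> {"name": "jog_arm", "arguments": {"moves": [{"tx": -0.15,"ty": 0,"tz": 0,"wx": 0,"wy": 0.11,"wz": 0,"gripper": 69},{"tx": 0,"ty": 0,"tz": 0,"wx": 0,"wy": 0.04,"wz": 0,"gripper": 69}]}}

```text
t: 7.47
tcp_pos: [0.58, -0.121, 0.3036]
eef_rot: [0.751, 0.63, 0.151, -0.128]
ft_force: [-0.4, 0.4, -1.4]
finger_gap: 0.0438
grasp_force: 0.0
```

Run:
```python
from h import *
stat();a=lip("top");b,e=capture("wrist");cv2.imwrite("pics/c4.png",np.hstack([cv2.resize(a,(400,300)),cv2.resize(b,(400,300))])[:,:,::-1])
W=cloud("wrist",e);Q=W-GO;G=np.stack([Q@GX,Q@GY,Q[...,2]],-1);np.save("G4.npy",G)
m=(G[...,0]>-.14)&(G[...,0]<.11)&(abs(G[...,1])<.15)&(G[...,2]>.06)&(G[...,2]<.12)
n,l,s,c=cv2.connectedComponentsWithStats(m.astype(np.uint8))
for i in range(1,n):
    if s[i,4]>80:
        q=G[l==i];print(s[i],q.min(0).round(3),q.max(0).round(3),np.median(q,0).round(3))
```

```text
tip g [-0.248 -0.001  0.288] r 0.3437 th 43.8 phi 67.2 F [-0.4  0.4 -1.4]
lip 455 [ 95.   95.4  96.3  97.3 102.2] [(93, 184), (96, 246)]
[ 212   78   39   45 1256] [-0.029  0.086  0.06 ] [0.012 0.126 0.106] [-0.017  0.103  0.102]
```

View pics/c4.png

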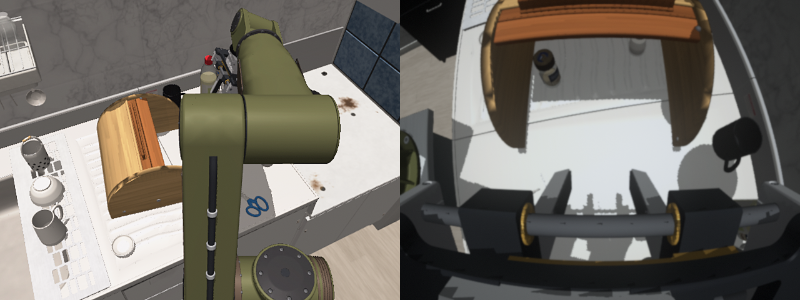

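```bash
cat >> h.py <<'E'
S=np.array([.648,-.305,0])
def grasp(base,h,phi=68):
    M=tool(phi);return np.asarray(base)+[0,0,h]+.002*M[:,2],M
E
python3 - <<'E'
from h import *
a=grasp(S,.2);b=grasp(S,.072);rel(a);rel(b,a)
E
```

```text
shift/0.2 in tool: [-1.001  0.491  0.159] turn/60deg: [ 0.002 -0.009 -0.009] target [ 0.648 -0.304  0.198]
shift/0.2 in tool: [-0.24   0.     0.593] turn/60deg: [0. 0. 0.] target [ 0.648 -0.304  0.07 ]
```

>>> {"name": "jog_arm", "arguments": {"moves": [{"tx": -0.167,"ty": 0.082,"tz": 0.026,"wx": 0,"wy": 0,"wz": 0,"gripper": 69},{"tx": -0.167,"ty": 0.082,"tz": 0.026,"wx": 0,"wy": 0,"wz": 0,"gripper": 69},{"tx": -0.167,"ty": 0.082,"tz": 0.026,"wx": 0,"wy": 0,"wz": 0,"gripper": 69},{"tx": -0.167,"ty": 0.082,"tz": 0.026,"wx": 0,"wy": 0,"wz": 0,"gripper": 69},{"tx": -0.167,"ty": 0.082,"tz": 0.026,"wx": 0,"wy": -0.009,"wz": -0.009,"gripper": 69},{"tx": -0.167,"ty": 0.082,"tz": 0.026,"wx": 0,"wy": 0,"wz": 0,"gripper": 69},{"tx": 0,"ty": 0,"tz": 0,"wx": 0,"wy": 0,"wz": 0,"gripper": 69},{"tx": 0,"ty": 0,"tz": 0,"wx": 0,"wy": 0,"wz": 0,"gripper": 69}]}}

```text
t: 8.23
tcp_pos: [0.6507, -0.3014, 0.1977]
eef_rot: [0.747, 0.638, 0.144, -0.123]
ft_force: [-0.4, 1.0, 0.3]
finger_gap: 0.0646
grasp_force: 0.0
```

Run:
```python
from h import *
b,e=capture("wrist");cv2.imwrite("pics/w5.png",b[:,:,::-1]);A=cloud("wrist",e)
m=(abs(A[...,0]-.648)<.04)&(abs(A[...,1]+.305)<.04)&(A[...,2]>.09)&(A[...,2]<.11)
q=A[m];print(m.sum(),q.min(0).round(3),q.max(0).round(3),((q.min(0)+q.max(0))/2).round(3))
print(readout.get_obs()["finger_gap"])
rel(grasp(S,.072))
```

```text
2829 [ 0.629 -0.325  0.094] [ 0.674 -0.281  0.103] [ 0.652 -0.303  0.099]
0.0650788777799575
shift/0.2 in tool: [-0.26  -0.013  0.596] turn/60deg: [0.001 0.003 0.006] target [ 0.648 -0.304  0.07 ]
```

View pics/w5.png

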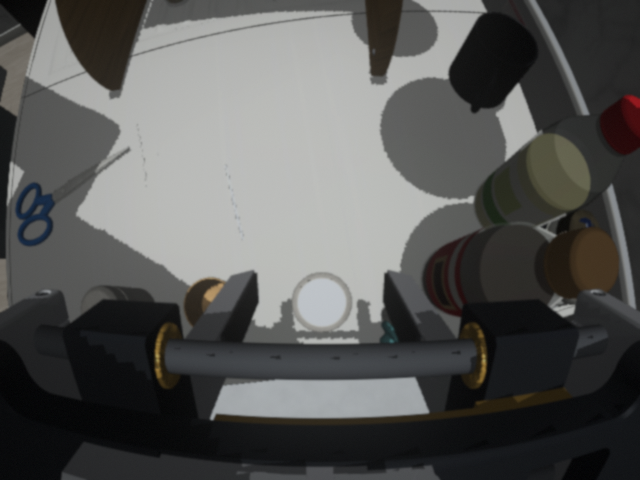

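Run:
```python
from h import *
b,e=capture("wrist");A=cloud("wrist",e)
for y0,y1 in((-.46,-.38),(-.38,-.32),(-.32,-.26),(-.26,-.2)):
    m=(A[...,0]>.69)&(A[...,0]<.9)&(A[...,1]>y0)&(A[...,1]<y1)&(A[...,2]>.02)&(A[...,2]<.3)
    m[330:]=0
    q=A[m]
    print(y0,m.sum(),[(z,q[q[:,2]>z][:,0].min().round(3)) for z in(.02,.05,.08,.12,.16,.2) if (q[:,2]>z).sum()>5])
```

```text
-0.46 0 []
-0.38 1475 [(0.02, np.float64(0.703)), (0.05, np.float64(0.707)), (0.08, np.float64(0.714)), (0.12, np.float64(0.714)), (0.16, np.float64(0.714)), (0.2, np.float64(0.714))]
-0.32 16425 [(0.02, np.float64(0.69)), (0.05, np.float64(0.69)), (0.08, np.float64(0.69)), (0.12, np.float64(0.69)), (0.16, np.float64(0.69)), (0.2, np.float64(0.69))]
-0.26 10614 [(0.02, np.float64(0.825)), (0.05, np.float64(0.825)), (0.08, np.float64(0.825)), (0.12, np.float64(0.825)), (0.16, np.float64(0.829)), (0.2, np.float64(0.842))]
```

Run:
```python
from h import *
A=np.load("W1.npy");A=A[:250]
for y0,y1 in((-.44,-.38),(-.38,-.34),(-.34,-.3),(-.3,-.26),(-.26,-.2)):
    m=(A[...,0]>.69)&(A[...,0]<.95)&(A[...,1]>y0)&(A[...,1]<y1)&(A[...,2]>.02)&(A[...,2]<.3)
    q=A[m]
    print(y0,m.sum(),[(z,np.percentile(q[q[:,2]>z][:,0],1).round(3)) for z in(.02,.05,.08,.12,.16,.2) if (q[:,2]>z).sum()>5])
```

```text
-0.44 0 []
-0.38 994 [(0.02, np.float64(0.698)), (0.05, np.float64(0.712)), (0.08, np.float64(0.764)), (0.12, np.float64(0.764))]
-0.34 2924 [(0.02, np.float64(0.705)), (0.05, np.float64(0.708)), (0.08, np.float64(0.746)), (0.12, np.float64(0.746)), (0.16, np.float64(0.753))]
-0.3 1359 [(0.02, np.float64(0.748)), (0.05, np.float64(0.748)), (0.08, np.float64(0.748)), (0.12, np.float64(0.748)), (0.16, np.float64(0.755))]
-0.26 0 []
```

>>> {"name": "jog_arm", "arguments": {"moves": [{"tx": 0,"ty": 0,"tz": 0,"wx": -0.042,"wy": 0,"wz": 0.103,"gripper": 69},{"tx": 0,"ty": 0,"tz": 0,"wx": -0.042,"wy": 0,"wz": 0.103,"gripper": 69},{"tx": 0,"ty": 0,"tz": 0,"wx": -0.042,"wy": 0,"wz": 0.103,"gripper": 69},{"tx": 0,"ty": 0,"tz": 0,"wx": -0.042,"wy": 0,"wz": 0.103,"gripper": 69},{"tx": 0,"ty": 0,"tz": 0,"wx": -0.042,"wy": 0,"wz": 0.103,"gripper": 69},{"tx": 0,"ty": 0,"tz": 0,"wx": -0.042,"wy": 0,"wz": 0.103,"gripper": 69},{"tx": 0,"ty": 0,"tz": 0,"wx": 0,"wy": 0,"wz": 0,"gripper": 69},{"tx": 0,"ty": 0,"tz": 0,"wx": 0,"wy": 0,"wz": 0,"gripper": 69}]}}

```text
t: 9.0
tcp_pos: [0.6505, -0.3006, 0.2027]
eef_rot: [0.918, 0.346, 0.181, -0.063]
ft_force: [0.2, -0.4, -0.6]
finger_gap: 0.0648
grasp_force: 0.0
```

Run:
```python
from h import *
p,M=now();print(p,M.round(3).tolist(),np.round(readout.get_obs()["joint_positions"],2))
t=np.array([.651,-.303,.072])+.002*M[:,2];rel((t,M))
```

```text
[ 0.65050099 -0.30059814  0.20273536] [[0.695, 0.659, 0.289], [0.613, -0.752, 0.242], [0.377, 0.009, -0.926]] [-0.61  0.63  1.14  0.39  1.29  0.14]
shift/0.2 in tool: [-0.252  0.005  0.613] turn/60deg: [0. 0. 0.] target [ 0.652 -0.303  0.07 ]
```

>>> {"name": "jog_arm", "arguments": {"moves": [{"tx": -0.05,"ty": 0.001,"tz": 0.122,"wx": 0,"wy": 0,"wz": 0,"gripper": 69},{"tx": -0.05,"ty": 0.001,"tz": 0.122,"wx": 0,"wy": 0,"wz": 0,"gripper": 69},{"tx": -0.05,"ty": 0.001,"tz": 0.122,"wx": 0,"wy": 0,"wz": 0,"gripper": 69},{"tx": -0.05,"ty": 0.001,"tz": 0.122,"wx": 0,"wy": 0,"wz": 0,"gripper": 69},{"tx": -0.05,"ty": 0.001,"tz": 0.122,"wx": 0,"wy": 0,"wz": 0,"gripper": 69},{"tx": 0,"ty": 0,"tz": 0,"wx": 0,"wy": 0,"wz": 0,"gripper": 69},{"tx": 0,"ty": 0,"tz": 0,"wx": 0,"wy": 0,"wz": 0,"gripper": 69}]}}

```text
t: 9.58
tcp_pos: [0.6511, -0.3032, 0.0682]
eef_rot: [0.919, 0.345, 0.18, -0.065]
ft_force: [0.0, 0.4, 0.5]
finger_gap: 0.0651
grasp_force: 0.0
```

Run:
```python
from h import *
p,M=now();t=np.array([.651,-.303,.072])+.002*M[:,2];rel((t,M))
```

```text
shift/0.2 in tool: [ 0.007 -0.001 -0.007] turn/60deg: [0. 0. 0.] target [ 0.652 -0.303  0.07 ]
```

Good. Close on it, then lift straight up 60 mm.

>>> {"name": "jog_arm", "arguments": {"moves": [{"tx": 0,"ty": 0,"tz": 0,"wx": 0,"wy": 0,"wz": 0,"gripper": 0},{"tx": 0,"ty": 0,"tz": 0,"wx": 0,"wy": 0,"wz": 0,"gripper": 0},{"tx": 0,"ty": 0,"tz": 0,"wx": 0,"wy": 0,"wz": 0,"gripper": 0},{"tx": 0,"ty": 0,"tz": 0,"wx": 0,"wy": 0,"wz": 0,"gripper": 0},{"tx": 0,"ty": 0,"tz": 0,"wx": 0,"wy": 0,"wz": 0,"gripper": 0},{"tx": 0,"ty": 0,"tz": 0,"wx": 0,"wy": 0,"wz": 0,"gripper": 0}]}}

```text
t: 10.08
tcp_pos: [0.6516, -0.304, 0.0703]
eef_rot: [0.919, 0.344, 0.181, -0.063]
ft_force: [-1.2, 0.8, 7.6]
finger_gap: 0.0463
grasp_force: 30.0
```

>>> {"name": "jog_arm", "arguments": {"moves": [{"tx": 0.028,"ty": 0,"tz": -0.07,"wx": 0,"wy": 0,"wz": 0,"gripper": 0},{"tx": 0.056,"ty": 0,"tz": -0.14,"wx": 0,"wy": 0,"wz": 0,"gripper": 0},{"tx": 0.056,"ty": 0,"tz": -0.14,"wx": 0,"wy": 0,"wz": 0,"gripper": 0},{"tx": 0.056,"ty": 0,"tz": -0.14,"wx": 0,"wy": 0,"wz": 0,"gripper": 0},{"tx": 0,"ty": 0,"tz": 0,"wx": 0.042,"wy": 0,"wz": -0.103,"gripper": 0},{"tx": 0,"ty": 0,"tz": 0,"wx": 0.042,"wy": 0,"wz": -0.103,"gripper": 0},{"tx": 0,"ty": 0,"tz": 0,"wx": 0.042,"wy": 0,"wz": -0.103,"gripper": 0},{"tx": 0,"ty": 0,"tz": 0,"wx": 0.042,"wy": 0,"wz": -0.103,"gripper": 0}]}}

```text
t: 10.75
tcp_pos: [0.6499, -0.3039, 0.1755]
eef_rot: [0.814, 0.549, 0.159, -0.104]
ft_force: [-0.2, -0.4, -0.7]
finger_gap: 0.0465
grasp_force: 29.9
```

Run:
```python
from h import *
p,M=now();print(p,np.round(readout.get_obs()["joint_positions"],2))
# height of grasp above base kept: TCP z was .0682 on the table
N=tool(68)
a=gw([-.26,-.02,p[2]]);b=gw([-.095,-.02,p[2]]);c=gw([-.095,-.02,.0690])
rel((p,N));rel((a,N),(p,N));rel((b,N),(a,N));rel((c,N),(b,N))
```

```text
[ 0.64993143 -0.30390433  0.17550504] [-0.62  0.76  0.98  0.37  1.49 -0.28]
shift/0.2 in tool: [0. 0. 0.] turn/60deg: [ 0.085  0.002 -0.196] target [ 0.65  -0.304  0.176]
shift/0.2 in tool: [ 0.76  -0.398  0.307] turn/60deg: [0. 0. 0.] target [ 0.598 -0.129  0.176]
shift/0.2 in tool: [ 0.765 -0.     0.309] turn/60deg: [0. 0. 0.] target [0.624 0.034 0.176]
shift/0.2 in tool: [-0.199  0.     0.494] turn/60deg: [0. 0. 0.] target [0.624 0.034 0.069]
```

>>> {"name": "jog_arm", "arguments": {"moves": [{"tx": 0,"ty": 0,"tz": 0,"wx": 0.042,"wy": 0,"wz": -0.1,"gripper": 0},{"tx": 0,"ty": 0,"tz": 0,"wx": 0.042,"wy": 0,"wz": -0.096,"gripper": 0},{"tx": 0.127,"ty": -0.066,"tz": 0.051,"wx": 0,"wy": 0,"wz": 0,"gripper": 0},{"tx": 0.127,"ty": -0.066,"tz": 0.051,"wx": 0,"wy": 0,"wz": 0,"gripper": 0},{"tx": 0.127,"ty": -0.066,"tz": 0.051,"wx": 0,"wy": 0,"wz": 0,"gripper": 0},{"tx": 0.127,"ty": -0.066,"tz": 0.051,"wx": 0,"wy": 0,"wz": 0,"gripper": 0},{"tx": 0.127,"ty": -0.066,"tz": 0.051,"wx": 0,"wy": 0,"wz": 0,"gripper": 0},{"tx": 0.127,"ty": -0.066,"tz": 0.051,"wx": 0,"wy": 0,"wz": 0,"gripper": 0}]}}

```text
t: 11.42
tcp_pos: [0.5988, -0.1272, 0.1753]
eef_rot: [0.75, 0.634, 0.145, -0.122]
ft_force: [0.8, 0.4, 0.3]
finger_gap: 0.0468
grasp_force: 29.9
```

>>> {"name": "jog_arm", "arguments": {"moves": [{"tx": 0.127,"ty": 0,"tz": 0.051,"wx": 0,"wy": 0,"wz": 0,"gripper": 0},{"tx": 0.127,"ty": 0,"tz": 0.051,"wx": 0,"wy": 0,"wz": 0,"gripper": 0},{"tx": 0.127,"ty": 0,"tz": 0.051,"wx": 0,"wy": 0,"wz": 0,"gripper": 0},{"tx": 0.127,"ty": 0,"tz": 0.051,"wx": 0,"wy": 0,"wz": 0,"gripper": 0},{"tx": 0.127,"ty": 0,"tz": 0.051,"wx": 0,"wy": 0,"wz": 0,"gripper": 0},{"tx": 0.127,"ty": 0,"tz": 0.051,"wx": 0,"wy": 0,"wz": 0,"gripper": 0},{"tx": 0,"ty": 0,"tz": 0,"wx": 0,"wy": 0,"wz": 0,"gripper": 0},{"tx": 0,"ty": 0,"tz": 0,"wx": 0,"wy": 0,"wz": 0,"gripper": 0}]}}

```text
t: 12.08
tcp_pos: [0.6268, 0.0345, 0.1752]
eef_rot: [0.749, 0.635, 0.145, -0.123]
ft_force: [-0.1, -0.5, -1.6]
finger_gap: 0.0465
grasp_force: 29.9
```

Run:
```python
from h import *
N=tool(68);stat();rel((gw([-.095,-.02,.0695]),N));print(readout.get_obs()["joint_positions"])
```

```text
tip g [-0.087 -0.022  0.159] r 0.14 th 51.4 phi 68.1 F [-0.1 -0.5 -1.6]
shift/0.2 in tool: [-0.203 -0.012  0.488] turn/60deg: [ 0.002  0.002 -0.003] target [0.624 0.034 0.07 ]
[-0.15561801  0.49783205  1.40217204  0.40235997  1.26203123 -0.11836038]
```

>>> {"name": "jog_arm", "arguments": {"moves": [{"tx": -0.05,"ty": -0.005,"tz": 0.12,"wx": 0,"wy": 0,"wz": 0,"gripper": 0},{"tx": -0.05,"ty": -0.005,"tz": 0.12,"wx": 0,"wy": 0,"wz": 0,"gripper": 0},{"tx": -0.05,"ty": 0,"tz": 0.12,"wx": 0,"wy": 0,"wz": 0,"gripper": 0},{"tx": -0.03,"ty": 0,"tz": 0.073,"wx": 0,"wy": 0,"wz": 0,"gripper": 0},{"tx": -0.013,"ty": 0,"tz": 0.034,"wx": 0,"wy": 0,"wz": 0,"gripper": 0},{"tx": 0,"ty": 0,"tz": 0,"wx": 0,"wy": 0,"wz": 0,"gripper": 0},{"tx": 0,"ty": 0,"tz": 0,"wx": 0,"wy": 0,"wz": 0,"gripper": 0}]}}

```text
t: 12.67
tcp_pos: [0.6251, 0.0322, 0.0741]
eef_rot: [0.75, 0.634, 0.145, -0.122]
ft_force: [0.2, -0.1, -0.8]
finger_gap: 0.0465
grasp_force: 29.9
```

>>> {"name": "jog_arm", "arguments": {"moves": [{"tx": -0.004,"ty": 0,"tz": 0.01,"wx": 0,"wy": 0,"wz": 0,"gripper": 0},{"tx": -0.003,"ty": 0,"tz": 0.007,"wx": 0,"wy": 0,"wz": 0,"gripper": 0},{"tx": 0,"ty": 0,"tz": 0,"wx": 0,"wy": 0,"wz": 0,"gripper": 0},{"tx": 0,"ty": 0,"tz": 0,"wx": 0,"wy": 0,"wz": 0,"gripper": 0}]}}

```text
t: 13.0
tcp_pos: [0.6251, 0.0327, 0.0703]
eef_rot: [0.75, 0.634, 0.146, -0.122]
ft_force: [0.1, -1.4, 4.0]
finger_gap: 0.0463
grasp_force: 30.0
```

Contact felt; release and back straight up.

>>> {"name": "jog_arm", "arguments": {"moves": [{"tx": 0,"ty": 0,"tz": 0,"wx": 0,"wy": 0,"wz": 0,"gripper": 72},{"tx": 0,"ty": 0,"tz": 0,"wx": 0,"wy": 0,"wz": 0,"gripper": 72},{"tx": 0,"ty": 0,"tz": 0,"wx": 0,"wy": 0,"wz": 0,"gripper": 72},{"tx": 0,"ty": 0,"tz": 0,"wx": 0,"wy": 0,"wz": 0,"gripper": 72},{"tx": 0.03,"ty": 0,"tz": -0.07,"wx": 0,"wy": 0,"wz": 0,"gripper": 72},{"tx": 0.05,"ty": 0,"tz": -0.13,"wx": 0,"wy": 0,"wz": 0,"gripper": 72},{"tx": 0.05,"ty": 0,"tz": -0.13,"wx": 0,"wy": 0,"wz": 0,"gripper": 72},{"tx": 0,"ty": 0,"tz": -0.15,"wx": 0,"wy": 0,"wz": 0,"gripper": 72}]}}

```text
t: 13.67
tcp_pos: [0.6225, 0.0225, 0.1692]
eef_rot: [0.749, 0.634, 0.145, -0.123]
ft_force: [0.0, 0.0, -0.3]
finger_gap: 0.0675
grasp_force: 0.0
```

>>> {"name": "jog_arm", "arguments": {"moves": [{"tx": 0,"ty": 0,"tz": -0.19,"wx": 0,"wy": 0,"wz": 0,"gripper": 72},{"tx": 0,"ty": 0,"tz": -0.19,"wx": 0,"wy": 0,"wz": 0,"gripper": 0},{"tx": 0,"ty": 0,"tz": -0.19,"wx": 0,"wy": 0,"wz": 0,"gripper": 0},{"tx": 0,"ty": 0,"tz": -0.1,"wx": 0,"wy": 0,"wz": 0,"gripper": 0}]}}

```text
t: 14.0
tcp_pos: [0.6146, -0.0294, 0.297]
eef_rot: [0.75, 0.634, 0.146, -0.121]
ft_force: [-0.5, -0.2, 1.1]
finger_gap: 0.0513
grasp_force: 0.0
```

Run:
```python
from h import *
stat();b=lip("wrist");cv2.imwrite("pics/w6.png",b[:,:,::-1])
b,e=capture("wrist");W=cloud("wrist",e);Q=W-GO;G=np.stack([Q@GX,Q@GY,Q[...,2]],-1)
m=(G[...,0]>-.14)&(G[...,0]<-.05)&(abs(G[...,1])<.12)&(G[...,2]>.09)&(G[...,2]<.11)
q=G[m];print(m.sum(),q.min(0).round(3),q.max(0).round(3))
N=tool(90);hov=gw([.052,0,.33]);rel((now()[0],N));rel((hov,N),(now()[0],N));print(now()[0],np.round(readout.get_obs()["joint_positions"],2))
```

```text
tip g [-0.152 -0.021  0.281] r 0.2769 th 56.6 phi 68.1 F [-0.5 -0.2  1.1]
lip 5794 [93.9 94.2 94.4 95.2 96.5] [(93, 5415), (96, 379)]
1453 [-0.117 -0.042  0.09 ] [-0.073  0.001  0.098]
shift/0.2 in tool: [0. 0. 0.] turn/60deg: [ 0.007 -0.365 -0.005] target [ 0.615 -0.029  0.296]
shift/0.2 in tool: [ 1.053 -0.105 -0.169] turn/60deg: [0. 0. 0.] target [0.628 0.182 0.33 ]
[ 0.61510072 -0.0292978   0.2962544 ] [-0.26  0.4   1.25  0.38  1.52 -0.12]
```

View pics/w6.png

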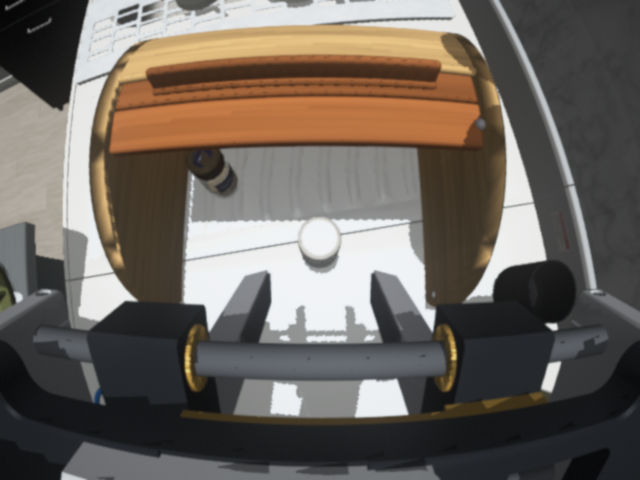

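>>> {"name": "jog_arm", "arguments": {"moves": [{"tx": 0,"ty": 0,"tz": -0.15,"wx": 0.007,"wy": -0.115,"wz": -0.005,"gripper": 0},{"tx": 0,"ty": 0,"tz": -0.05,"wx": 0,"wy": -0.115,"wz": 0,"gripper": 0},{"tx": 0,"ty": -0.035,"tz": 0,"wx": 0,"wy": -0.115,"wz": 0,"gripper": 0},{"tx": 0.18,"ty": -0.035,"tz": 0,"wx": 0,"wy": -0.02,"wz": 0,"gripper": 0},{"tx": 0.19,"ty": -0.035,"tz": 0,"wx": 0,"wy": 0,"wz": 0,"gripper": 0},{"tx": 0.19,"ty": 0,"tz": 0,"wx": 0,"wy": 0,"wz": 0,"gripper": 0},{"tx": 0.19,"ty": 0,"tz": 0,"wx": 0,"wy": 0,"wz": 0,"gripper": 0},{"tx": 0.19,"ty": 0,"tz": 0,"wx": 0,"wy": 0,"wz": 0,"gripper": 0}]}}

```text
t: 14.77
tcp_pos: [0.6211, 0.1496, 0.3295]
eef_rot: [0.761, 0.649, -0.002, -0.003]
ft_force: [0.0, 0.5, -0.0]
finger_gap: 0.0005
grasp_force: 0.0
```

Run:
```python
from h import *
N=tool(90);stat();lip("top");rel((gw([.05,0,.223+.017]),N))
```

```text
tip g [0.019 0.002 0.312] r 0.2632 th 94.1 phi 90.0 F [ 0.   0.5 -0. ]
lip 303 [ 95.   95.3  96.3  97.4 101.8] [(93, 123), (96, 164)]
shift/0.2 in tool: [0.125 0.019 0.444] turn/60deg: [-0.008 -0.001  0.007] target [0.628 0.18  0.24 ]
```

>>> {"name": "jog_arm", "arguments": {"moves": [{"tx": 0.12,"ty": 0.01,"tz": 0,"wx": -0.008,"wy": 0,"wz": 0.007,"gripper": 0},{"tx": 0,"ty": 0,"tz": 0,"wx": 0,"wy": 0,"wz": 0,"gripper": 0},{"tx": 0,"ty": 0,"tz": 0.15,"wx": 0,"wy": 0,"wz": 0,"gripper": 0},{"tx": 0,"ty": 0,"tz": 0.15,"wx": 0,"wy": 0,"wz": 0,"gripper": 0},{"tx": 0,"ty": 0,"tz": 0.1,"wx": 0,"wy": 0,"wz": 0,"gripper": 0},{"tx": 0,"ty": 0,"tz": 0.04,"wx": 0,"wy": 0,"wz": 0,"gripper": 0},{"tx": 0,"ty": 0,"tz": 0,"wx": 0,"wy": 0,"wz": 0,"gripper": 0}]}}

```text
t: 15.4
tcp_pos: [0.6268, 0.1702, 0.2403]
eef_rot: [0.764, 0.646, -0.001, -0.0]
ft_force: [0.3, 0.2, 0.5]
finger_gap: 0.0004
grasp_force: 0.0
```

```bash
cat >> h.py <<'E'
def clos(th,w=.010,rho=.178):
    t=np.deg2rad(th);k=.0045+w*np.sin(t)
    return gw([-rho*np.cos(t)+k*np.sin(t),0,.05+rho*np.sin(t)+k*np.cos(t)+.017]),tool(90)
E
python3 - <<'E'
from h import *
stat();c=None
for th in(95,87,79,71,63,55,47,39,31,23,17,11,6,3):
    n=clos(th);print(th,end=" ");rel(n,c);c=n
E
```

```text
tip g [ 0.04  -0.     0.223] r 0.178 th 103.1 phi 90.1 F [0.3 0.2 0.5]
95 shift/0.2 in tool: [-0.052 -0.002 -0.014] turn/60deg: [-0.001  0.001 -0.005] target [0.625 0.16  0.243]
87 shift/0.2 in tool: [-0.124 -0.    -0.012] turn/60deg: [0. 0. 0.] target [0.621 0.136 0.246]
79 shift/0.2 in tool: [-0.125  0.     0.005] turn/60deg: [0. 0. 0.] target [0.617 0.111 0.244]
71 shift/0.2 in tool: [-0.124 -0.     0.023] turn/60deg: [0. 0. 0.] target [0.613 0.086 0.24 ]
63 shift/0.2 in tool: [-0.121  0.     0.041] turn/60deg: [0. 0. 0.] target [0.609 0.063 0.232]
55 shift/0.2 in tool: [-0.114 -0.     0.058] turn/60deg: [0. 0. 0.] target [0.605 0.04  0.22 ]
47 shift/0.2 in tool: [-0.105  0.     0.074] turn/60deg: [0. 0. 0.] target [0.602 0.019 0.205]
39 shift/0.2 in tool: [-0.094  0.     0.089] turn/60deg: [0. 0. 0.] target [0.599 0.001 0.187]
31 shift/0.2 in tool: [-0.08  -0.     0.102] turn/60deg: [0. 0. 0.] target [ 0.596 -0.015  0.167]
23 shift/0.2 in tool: [-0.065  0.     0.113] turn/60deg: [0. 0. 0.] target [ 0.594 -0.028  0.144]
17 shift/0.2 in tool: [-0.037 -0.     0.091] turn/60deg: [0. 0. 0.] target [ 0.593 -0.035  0.126]
11 shift/0.2 in tool: [-0.027  0.     0.094] turn/60deg: [0. 0. 0.] target [ 0.592 -0.041  0.107]
6 shift/0.2 in tool: [-0.015 -0.     0.081] turn/60deg: [0. 0. 0.] target [ 0.591 -0.044  0.091]
3 shift/0.2 in tool: [-0.005  0.     0.049] turn/60deg: [0. 0. 0.] target [ 0.591 -0.045  0.081]
```

>>> {"name": "jog_arm", "arguments": {"moves": [{"tx": -0.052,"ty": 0,"tz": -0.012,"wx": 0,"wy": 0,"wz": 0,"gripper": 0},{"tx": -0.062,"ty": 0,"tz": -0.006,"wx": 0,"wy": 0,"wz": 0,"gripper": 0},{"tx": -0.062,"ty": 0,"tz": -0.004,"wx": 0,"wy": 0,"wz": 0,"gripper": 0},{"tx": -0.062,"ty": 0,"tz": 0.001,"wx": 0,"wy": 0,"wz": 0,"gripper": 0},{"tx": -0.062,"ty": 0,"tz": 0.005,"wx": 0,"wy": 0,"wz": 0,"gripper": 0},{"tx": -0.062,"ty": 0,"tz": 0.009,"wx": 0,"wy": 0,"wz": 0,"gripper": 0},{"tx": -0.062,"ty": 0,"tz": 0.014,"wx": 0,"wy": 0,"wz": 0,"gripper": 0},{"tx": 0,"ty": 0,"tz": 0,"wx": 0,"wy": 0,"wz": 0,"gripper": 0}]}}

```text
t: 16.07
tcp_pos: [0.6136, 0.0851, 0.2432]
eef_rot: [0.764, 0.645, 0.002, 0.002]
ft_force: [-0.1, -0.6, -0.3]
finger_gap: 0.0003
grasp_force: 0.0
```

Run:
```python
from h import *
stat();lip("wrist");lip("top");rel(clos(71))
```

```text
tip g [-0.046 -0.001  0.226] r 0.182 th 75.4 phi 89.9 F [-0.1 -0.6 -0.3]
lip 7616 [70.5 72.  72.5 72.7 78.9] [(69, 1513), (72, 5730), (78, 363)]
lip 132 [ 70.8  71.7  73.   73.4 109.1] [(72, 83)]
shift/0.2 in tool: [-0.001 -0.005  0.016] turn/60deg: [ 0.005 -0.001 -0.006] target [0.613 0.086 0.24 ]
```

>>> {"name": "jog_arm", "arguments": {"moves": [{"tx": -0.06,"ty": 0,"tz": 0.03,"wx": 0,"wy": 0,"wz": 0,"gripper": 0},{"tx": -0.06,"ty": 0,"tz": 0.024,"wx": 0,"wy": 0,"wz": 0,"gripper": 0},{"tx": -0.058,"ty": 0,"tz": 0.027,"wx": 0,"wy": 0,"wz": 0,"gripper": 0},{"tx": -0.056,"ty": 0,"tz": 0.031,"wx": 0,"wy": 0,"wz": 0,"gripper": 0},{"tx": -0.054,"ty": 0,"tz": 0.035,"wx": 0,"wy": 0,"wz": 0,"gripper": 0},{"tx": -0.051,"ty": 0,"tz": 0.039,"wx": 0,"wy": 0,"wz": 0,"gripper": 0},{"tx": -0.048,"ty": 0,"tz": 0.043,"wx": 0,"wy": 0,"wz": 0,"gripper": 0},{"tx": -0.046,"ty": 0,"tz": 0.046,"wx": 0,"wy": 0,"wz": 0,"gripper": 0}]}}

```text
t: 16.83
tcp_pos: [0.599, 0.0008, 0.1857]
eef_rot: [0.764, 0.645, 0.001, 0.001]
ft_force: [2.1, 3.3, 1.4]
finger_gap: 0.0005
grasp_force: 1.8
```

Run:
```python
from h import *
stat();lip("wrist");rel(clos(39))
```

```text
tip g [-0.131 -0.     0.169] r 0.1771 th 42.1 phi 90.0 F [2.1 3.3 1.4]
lip 10267 [38.  38.8 39.1 39.3 49. ] [(36, 4282), (39, 4973), (42, 81), (45, 482), (48, 449)]
shift/0.2 in tool: [ 0.008  0.002 -0.02 ] turn/60deg: [-0.     0.001 -0.006] target [0.599 0.001 0.187]
```

>>> {"name": "jog_arm", "arguments": {"moves": [{"tx": -0.044,"ty": 0,"tz": 0.04,"wx": 0,"wy": 0,"wz": 0,"gripper": 0},{"tx": -0.042,"ty": 0,"tz": 0.048,"wx": 0,"wy": 0,"wz": 0,"gripper": 0},{"tx": -0.034,"ty": 0,"tz": 0.055,"wx": 0,"wy": 0,"wz": 0,"gripper": 0},{"tx": -0.03,"ty": 0,"tz": 0.057,"wx": 0,"wy": 0,"wz": 0,"gripper": 0},{"tx": -0.02,"ty": 0,"tz": 0.045,"wx": 0,"wy": 0,"wz": 0,"gripper": 0},{"tx": -0.017,"ty": 0,"tz": 0.045,"wx": 0,"wy": 0,"wz": 0,"gripper": 0},{"tx": -0.014,"ty": 0,"tz": 0.04,"wx": 0,"wy": 0,"wz": 0,"gripper": 0},{"tx": 0,"ty": 0,"tz": 0,"wx": 0,"wy": 0,"wz": 0,"gripper": 0}]}}

```text
t: 17.55
tcp_pos: [0.5918, -0.0385, 0.1183]
eef_rot: [0.764, 0.645, -0.0, -0.0]
ft_force: [0.8, -0.2, -0.3]
finger_gap: 0.0003
grasp_force: 0.0
```

Run:
```python
from h import *
stat();lip("wrist");rel(clos(11));rel(clos(5))
```

```text
tip g [-0.171  0.001  0.101] r 0.1789 th 16.7 phi 90.0 F [ 0.8 -0.2 -0.3]
lip 12360 [14.9 15.3 15.5 15.8 30.3] [(12, 460), (15, 10113), (21, 333), (24, 484), (27, 640), (30, 316)]
shift/0.2 in tool: [-0.012  0.001  0.06 ] turn/60deg: [ 0.001 -0.    -0.006] target [ 0.592 -0.041  0.107]
shift/0.2 in tool: [-0.029  0.001  0.157] turn/60deg: [ 0.001 -0.    -0.006] target [ 0.591 -0.044  0.088]
```

>>> {"name": "jog_arm", "arguments": {"moves": [{"tx": -0.01,"ty": 0,"tz": 0.03,"wx": 0,"wy": 0,"wz": 0,"gripper": 0},{"tx": -0.008,"ty": 0,"tz": 0.03,"wx": 0,"wy": 0,"wz": 0,"gripper": 0},{"tx": -0.006,"ty": 0,"tz": 0.025,"wx": 0,"wy": 0,"wz": 0,"gripper": 0},{"tx": -0.003,"ty": 0,"tz": 0.02,"wx": 0,"wy": 0,"wz": 0,"gripper": 0},{"tx": 0,"ty": 0,"tz": 0.02,"wx": 0,"wy": 0,"wz": 0,"gripper": 0},{"tx": 0,"ty": 0,"tz": 0.015,"wx": 0,"wy": 0,"wz": 0,"gripper": 0},{"tx": 0,"ty": 0,"tz": 0,"wx": 0,"wy": 0,"wz": 0,"gripper": 0}]}}

```text
t: 18.18
tcp_pos: [0.5915, -0.0434, 0.0916]
eef_rot: [0.764, 0.646, 0.001, 0.001]
ft_force: [-0.5, 0.6, -0.1]
finger_gap: 0.0006
grasp_force: 0.0
```

Run:
```python
from h import *
stat();lip("wrist");rel(clos(5))
```

```text
tip g [-0.176 -0.     0.075] r 0.1779 th 7.9 phi 90.0 F [-0.5  0.6 -0.1]
lip 13439 [ 6.4  6.8  7.  19.7 42. ] [(6, 10094), (15, 310), (18, 580), (21, 426), (24, 172), (27, 68), (39, 1535), (42, 221)]
shift/0.2 in tool: [-0.003 -0.     0.02 ] turn/60deg: [ 0.002 -0.    -0.005] target [ 0.591 -0.044  0.088]
```

>>> {"name": "jog_arm", "arguments": {"moves": [{"tx": 0,"ty": 0,"tz": 0.01,"wx": 0,"wy": 0,"wz": 0,"gripper": 0},{"tx": 0,"ty": 0,"tz": 0.01,"wx": 0,"wy": 0,"wz": 0,"gripper": 0},{"tx": 0,"ty": 0,"tz": 0.005,"wx": 0,"wy": 0,"wz": 0,"gripper": 0},{"tx": 0,"ty": 0,"tz": 0,"wx": 0,"wy": 0,"wz": 0,"gripper": 0}]}}

```text
t: 18.57
tcp_pos: [0.5918, -0.0434, 0.0875]
eef_rot: [0.764, 0.646, 0.001, 0.001]
ft_force: [-0.6, -0.3, 2.8]
finger_gap: 0.0004
grasp_force: 1.4
```

Run:
```python
from h import *
stat();lip("wrist")
```

```text
tip g [-0.176 -0.     0.071] r 0.1773 th 6.6 phi 90.0 F [-0.6 -0.3  2.8]
lip 15605 [ 5.5  5.8  6.1 40.6 42. ] [(3, 6256), (6, 3673), (15, 357), (18, 573), (21, 243), (24, 151), (27, 40), (36, 245), (39, 3753), (42, 299)]
```

>>> {"name": "jog_arm", "arguments": {"moves": [{"tx": 0,"ty": 0,"tz": 0.006,"wx": 0,"wy": 0,"wz": 0,"gripper": 0},{"tx": 0,"ty": 0,"tz": 0.004,"wx": 0,"wy": 0,"wz": 0,"gripper": 0},{"tx": 0,"ty": 0,"tz": 0,"wx": 0,"wy": 0,"wz": 0,"gripper": 0}]}}

```text
t: 18.87
tcp_pos: [0.592, -0.0434, 0.0871]
eef_rot: [0.764, 0.646, 0.001, 0.001]
ft_force: [-8.9, -0.2, 19.2]
finger_gap: 0.0004
grasp_force: 9.4
```

>>> {"name": "jog_arm", "arguments": {"moves": [{"tx": 0,"ty": 0,"tz": -0.03,"wx": 0,"wy": 0,"wz": 0,"gripper": 0},{"tx": -0.05,"ty": 0,"tz": -0.15,"wx": 0,"wy": 0,"wz": 0,"gripper": 0},{"tx": -0.1,"ty": 0,"tz": -0.15,"wx": 0,"wy": 0,"wz": 0,"gripper": 0},{"tx": -0.1,"ty": 0,"tz": -0.15,"wx": 0,"wy": 0,"wz": 0,"gripper": 0},{"tx": -0.1,"ty": 0,"tz": -0.15,"wx": 0,"wy": 0,"wz": 0,"gripper": 0},{"tx": 0,"ty": 0,"tz": -0.15,"wx": 0,"wy": 0,"wz": 0,"gripper": 0},{"tx": 0,"ty": 0,"tz": 0,"wx": 0,"wy": 0,"wz": 0,"gripper": 0},{"tx": 0,"ty": 0,"tz": 0,"wx": 0,"wy": 0,"wz": 0,"gripper": 0}]}}

```text
t: 19.53
tcp_pos: [0.5801, -0.1126, 0.2426]
eef_rot: [0.764, 0.645, 0.002, 0.002]
ft_force: [0.0, -0.7, 0.2]
finger_gap: 0.0003
grasp_force: 0.0
```

Run:
```python
from h import *
stat();b=lip("wrist");cv2.imwrite("pics/w7.png",b[:,:,::-1])
```

```text
tip g [-0.246  0.     0.226] r 0.3026 th 35.5 phi 90.0 F [ 0.  -0.7  0.2]
lip 5141 [4.4 5.1 5.4 5.6 5.9] [(3, 5101), (6, 40)]
```

View pics/w7.png

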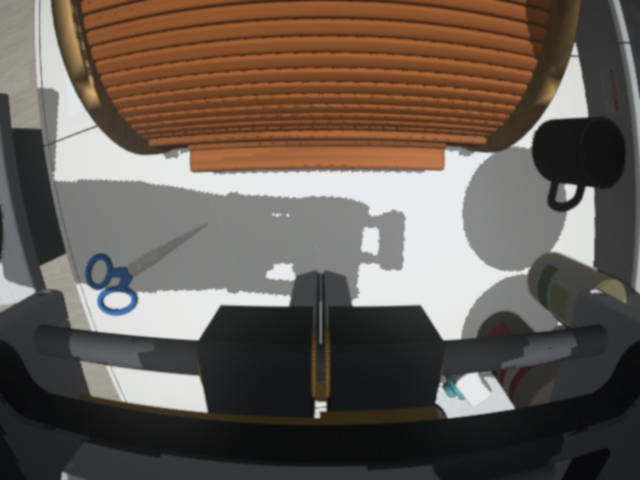

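The cover is down: the lip (190–445, row 155) sits at about 5°, the shut position, and the 19 N reading was the hard stop. The arm is clear, so I am handing in.

```bash
python3 -c "
from cell import ctrl
print(ctrl.close_job())"
```

```text
the job is handed in; nothing more can be done
None
```

I handed the job in at about 20 s: the cover was rolled back to about 1.59 rad, the tall shaker stands upright inside the garage, and the cover is rolled down to its stop and measures as shut. I took the catch as snapped from that measurement and did not test it by pulling, the hand-in returned no verdict, and one push during opening read about 51 N at the wrist, under the 60 N limit.

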